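# Unlock the spring clip and hold it open

## Task

Take the flat-blade driver out of its stand and, with its blade in the slot of the lock screw on the clip board, turn the screw a quarter turn anticlockwise so that its pin swings out from under the clip's lever. Then, driver still in hand, press the pad of the lever down with the driver's blade until the lever lies level and finish while holding it there, so that a flatmate can draw out the game case. Do not touch the screw or lever with the gripper, and leave the game case and the other things on the bench where they are.

Things in the scene. Friction and masses are not known exactly. Their poses are not given: they have to be found in the camera images.
- driver_grip (a point): Centre of the handle of the loose flat-blade driver, which stands upright, blade down, in the stand. Black square handle, 26 x 26 mm, flat sides along x and y, from 28 mm above to 30 mm below this point; a round steel guard 42 mm across lies right under it and rests on the stand (underside 34 mm below this point). z is up the handle, x along the blade's broad side. About 0.11 kg
- driver_tip (a point): Centre of the end of the driver's blade, 84 mm straight below driver_grip, same axes. The blade is 26 mm broad (x), 4 mm thick (y; 3 mm at its end) and 17 mm long; above it a round 10 mm shank runs up to the guard
- screw_slot (a point): Middle of the floor of the slot in the captive lock screw, a round brass head 38 mm across beside the lever; its level top is 8 mm above this point. The straight slot is 8 mm wide, 30 mm long (closed ends), 8 mm deep and runs along this point's x; z is up. An arm fixed to the head runs along -x to an upright pin 50 mm out and turns with the screw
- lock_screw (a joint): Turn of the lock screw in rad: 0 = locked (pin under the lever blocks it), grows anticlockwise as seen from above to its stop at 1.57 (a quarter turn: pin well clear of the lever). Light friction (about 0.04 N m); it stays where it is left. Starts between 0 and 0.2
- lock_pin (a point): Top of the upright 9 mm thick pin on the lock screw's arm, about 60 mm above the table; same axes as screw_slot
- lever_pad (a point): Point to press: middle of the flat 36 x 38 mm pad at the free end of the clip's steel lever, on its upper face, 72 mm from the hinge. y lies along the lever towards the hinge, x along the hinge axis, z square to the pad. At rest the lever slopes up 0.33 rad from hinge to pad (pad 79 mm above the table); level, the pad is 56 mm above the table
- clip_lever (a joint): How far the lever is pressed, in rad: 0 = at rest, sloping up; 0.33 = level; 0.62 = down on its stop. Sprung back to 0: at the pad it takes about 3.3 N to start, 9 N level, 14 N at the stop
- game_case: plastic game case 190 x 135 x 14.5 mm lying on the clip board, held by the jaw of the clip; origin under its centre
- clip_board: fixed plywood board, 12 mm thick, x -100 to +100 mm, y -130 to +170 mm; origin on the table right under the lever's hinge (52 mm up, between two cheeks 67 mm tall), z up. The lever runs from the hinge along -y, the jaw and game case lie at +y, the lock screw's axis is at x +52, y -45 mm
- stand: wooden stand of the driver, fixed, 60 x 60 x 56 mm, with a through slot of 33 x 12 mm (long along x) in which the blade hangs 50 mm deep: lift the driver straight up 60 mm to clear it. Origin under its centre
- ramen_bowl: empty white ceramic ramen bowl, 156 mm across, 70 mm tall; origin under its centre
- spoon_rest: stainless spoon rest, a shallow tray 100 x 60 mm and 12 mm tall; origin under its centre
- chopstick0: aluminium chopstick lying flat, 220 mm long (along its y), 7 mm thick; origin under its middle
- chopstick1: the other aluminium chopstick, same size
- sugar_jar: white ceramic sugar jar with a wooden lid and knob, 72 mm across, 98 mm tall; origin under its centre
- mug: white mug, 80 mm across, 90 mm tall, handle at its +y; origin under its centre
- tea_tin: plain aluminium tin, 70 mm across, 100 mm tall; origin under its centre
There are look-alikes about, which are no part of the job. What is shaped like the part that bears driver_grip but orange is not meant.

How it is judged (in metres and radians):
On the way:
1. the driver's blade sits in the slot of the lock screw with the screw turned to at least 1.2 rad (about 70 degrees) (value of joint lock_screw above 1.2 rad and distance between driver_tip and screw_slot below 0.008 m), for 0.2 s.
At the end, for the whole second after the job is handed in: through the last second the gripped driver's blade holds the lever level (0.22 to 0.44 rad), pressing over 2 N within 25 mm of the pad's middle, driver at most 0.8 rad off upright, and the lock screw stays turned past 1.15 rad (value of joint clip_lever between 0.22 and 0.44 rad and value of joint lock_screw above 1.15 rad and contact force between driver and clip_lever above 2 N and contact force between the fingers and driver above 5 N and distance between driver_tip and lever_pad below 0.025 m and angle between driver's own z axis and vertical below 0.8 rad); the arm keeps its last pose, push and grip.
It fails at once if the gripper or arm touches the lock screw or the lever (contact force between any of the fingers, the arm and lock_screw above 1 N or contact force between any of the fingers, the arm and clip_lever above 1 N).
It fails at once if the game case is shifted by more than 15 mm (distance of game_case from where it was at the start of the episode above 0.015 m).
It fails at once if another thing on the bench is shifted by more than 30 mm (distance of any of ramen_bowl, spoon_rest, chopstick0, chopstick1, sugar_jar, mug, tea_tin from where it was at the start of the episode above 0.03 m).
It also fails if it takes over 51 s, if anything falls off the work surface, if the arm or the gripper's body presses on something with over 40 N, if the wrist force passes 120 N, or if a joint passes its speed limit or range.

## Robot

A 6-joint arm with a two-finger parallel gripper is mounted at the origin on the work surface. World frame = base frame: x ahead of the robot, y to its left, z up, the work surface at z = 0. Lengths are in m, angles in degrees, forces in N, time in s.
With the tool pointing down it reaches from about 0.35 to 0.775 m from the base axis. Payload 5.5 kg.
Tool frame: the origin (TCP) lies on the front face of the gripper's body, between the roots of the fingers; the fingertips stand 73 mm ahead of it and the grasp point (between the pads) lies 54 mm ahead of it; z points along the fingers, y is the line along which they close (so a half turn about z gives the same grasp; the last joint's range is limited). The gripper opens to 85 mm and grips with 20 to 120 N. Pads are 22 mm wide; open, the fingers measure 114 mm over their backs; the gripper's body (76 mm by 85 mm) begins 54 mm behind the grasp point. The pads swing forward as they close: fully open they stand 13 mm farther back than shut.
Start: joints at [-71.883, 17.945, 2.641, 74.691, 0, 82.002], TCP at [0.253, -0.516, 0.304] pointing down, gripper open.
Joint ranges: [-158.12, 158.12], [-49.38, 96.58], [-58.88, 72.47], [-126.05, 133.96], [-84.25, 85.87], [-180, 180]. Speed limits (degrees/s): [147.25, 147.25, 180, 180, 180, 180].

## Interface

Orientations are given as a 3x3 rotation matrix whose columns are the frame's x, y, z axes.
In Python, from workcell import ctrl gives the robot as it stands. The module is installed in compiled form; this text tells all that it offers. Calls block until the motion is done:
- ctrl.goto(position, orientation): joint-space move of the TCP to a pose.
- ctrl.move_linear(position, orientation=None, v=0.15, contact_N=None): straight line of the TCP; orientation=None keeps the orientation; v is the mean speed in m/s. With contact_N (N) it stops when the force on the tool has changed by that much, and returns True; else False.
- ctrl.goto_joints(angles): joint-space move.
- ctrl.move_gripper(opening, f_grip=None): opening from 0.0 (shut) to 1.0 (fully open); f_grip is the grip in N (None keeps the last); returns when the fingers have stopped.
- ctrl.pause(seconds).
- ctrl.solve_ik(position, orientation): joint angles nearest the present ones, or None.
- ctrl.get_image(name): name is "scene" or "top" or "wrist"; returns the picture (420x560x3 uint8, red, green, blue); there is no depth.
- ctrl.calibration(name): a dict with "K" (3x3 intrinsics, pixels), "pose" (4x4, takes a point from camera to world coordinates); the wrist camera has in their place "T_tool_cam" (4x4, takes a point from camera to tool coordinates, whose origin is the TCP and whose axes are the flange's). Camera axes: x right, y up, looking along -z (the intrinsics and any distortion apply to the point x, -y, -z); pixel columns grow to the right and rows downward; lengths in m; the calibration is good to about 2 mm. A picture is of the moment at which its call begins: read the wrist's pose just before it. calibration takes no time and is no camera call.
A pose or a line that the arm cannot do raises ctrl.PlanningError and nothing moves.
- ctrl.finish_job(): hands the job in; it is judged then, once.
Readings, each from a call of its own:
- ctrl.read_t(): time.
- ctrl.read_joint_positions(): joint angles.
- ctrl.read_qd(): joint speeds.
- ctrl.read_joint_efforts(): joint torques, N m.
- ctrl.read_ee_pos(): TCP position.
- ctrl.read_ee_rot(): TCP orientation.
- ctrl.read_force(): force on the tool from outside, world axes, zero at the start.
- ctrl.read_ft_torque(): the same for the moment, N m.
- ctrl.read_width(): opening from 0.0 (shut) to 1.0 (fully open).
- ctrl.read_grasp_force(): force on a finger pad.
Only numpy, scipy, OpenCV 4.12 (cv2) and the standard library are available. Lean on these libraries where they do the work, as an engineer would, in place of code of your own. Each camera call takes 0.05 s, during which the arm holds its last target. There are 200 camera calls.

## Working session

There is one attempt and no reset: what is moved stays moved. The work goes in short steps, each a Python script; the robot and the scene stay as the last script left them, time stands still between calls to the robot, and variables do not carry over. Pictures are saved under pics/ and viewed, at most 12 in all, crops included, and the job is handed in when it is done.

```bash
mkdir -p pics
python3 - <<'E'
from workcell import ctrl
import cv2,numpy as np
np.set_printoptions(precision=4,suppress=True)
for n in("scene","top"):
    cv2.imwrite(f"pics/{n}0.png",cv2.cvtColor(ctrl.get_image(n),cv2.COLOR_RGB2BGR)); c=ctrl.calibration(n); print(n,c)
print(ctrl.calibration("wrist"),ctrl.read_ee_rot(),ctrl.read_t())
E
```

```text
scene {'K': array([[533.0885,   0.    , 272.1368],
       [  0.    , 533.0885, 205.5636],
       [  0.    ,   0.    ,   1.    ]]), 'pose': array([[-0.4803, -0.5196,  0.7066,  1.5921],
       [ 0.877 , -0.2967,  0.3779,  0.6021],
       [ 0.0133,  0.8012,  0.5982,  0.9507],
       [ 0.    ,  0.    ,  0.    ,  1.    ]])}
top {'K': array([[499.7949,   0.    , 283.5293],
       [  0.    , 499.7949, 204.2534],
       [  0.    ,   0.    ,   1.    ]]), 'pose': array([[-0.0291,  0.9774, -0.2094,  0.3239],
       [-0.9996, -0.0282,  0.0075,  0.0884],
       [ 0.0014,  0.2096,  0.9778,  1.3305],
       [ 0.    ,  0.    ,  0.    ,  1.    ]])}
{'K': array([[323.7574,   0.    , 280.8053],
       [  0.    , 323.7574, 205.4079],
       [  0.    ,   0.    ,   1.    ]]), 'T_tool_cam': array([[-0.0004,  0.9649,  0.2625,  0.0675],
       [ 1.    ,  0.0002,  0.0008, -0.0003],
       [ 0.0007,  0.2625, -0.9649, -0.07  ],
       [ 0.    ,  0.    ,  0.    ,  1.    ]])} [[ 0.8979  0.4402 -0.0006]
 [ 0.4402 -0.8979  0.0015]
 [ 0.0002 -0.0016 -1.    ]] 0.1
```

View pics/top0.png

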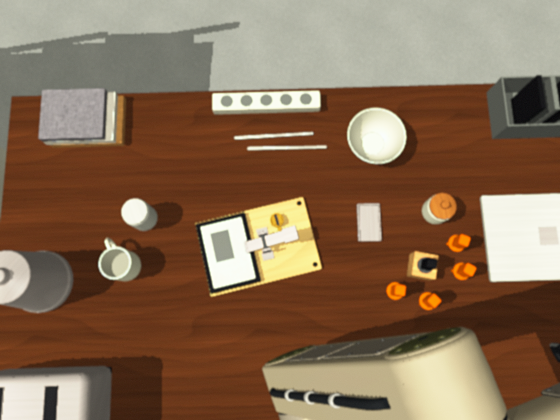

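View pics/scene0.png

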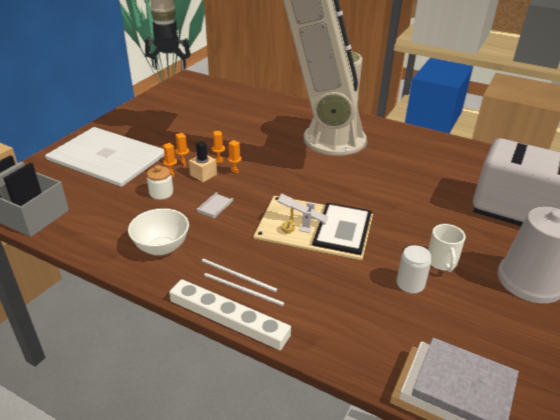

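Top view: the black handle stands at (426,265) on the wooden stand at (423,264). The look-alikes are the orange handles at (459,242), (464,270), (397,290) and (429,300). I pick the black one. The clip board is at about (260,245), with the brass screw at (279,219) and the lever pad at about (288,237).

```bash
cat > h.py <<'E'
from workcell import ctrl
import cv2,numpy as np
np.set_printoptions(precision=4,suppress=True)
def cam(n):
    c=ctrl.calibration(n)
    if n!="wrist": return c["K"],c["pose"]
    T=np.eye(4);T[:3,:3]=ctrl.read_ee_rot();T[:3,3]=ctrl.read_ee_pos()
    return c["K"],T@c["T_tool_cam"]
def ray(K,P,uv):
    d=np.linalg.inv(K)@[uv[0],uv[1],1]; return P[:3,3],P[:3,:3]@(d*[1,-1,-1])
def onz(K,P,uv,z):
    o,d=ray(K,P,uv); return o+d*(z-o[2])/d[2]
def proj(K,P,X):
    p=P[:3,:3].T@(np.asarray(X)-P[:3,3]); p=K@(p*[1,-1,-1]); return p[:2]/p[2]
def snap(name,n="wrist"):
    K,P=cam(n); im=cv2.cvtColor(ctrl.get_image(n),cv2.COLOR_RGB2BGR)
    cv2.imwrite(f"pics/{name}.png",im); np.savez(f"pics/{name}.npz",K=K,P=P); return K,P,im
def load(name):
    z=np.load(f"pics/{name}.npz"); return z["K"],z["P"],cv2.imread(f"pics/{name}.png")
def R(yaw): # tool down, tool x at yaw (rad), y = z x x
    c,s=np.cos(yaw),np.sin(yaw); return np.array([[c,s,0],[s,-c,0],[0,0,-1.]])
E
python3 - <<'E'
from h import *
K,P=cam("top")
for nm,uv,z in [("handle top",(428,263),.118),("stand",(423,266),.056),("o1",(459,240),.1),("o2",(465,269),.1),("o3",(397,290),.1),("o4",(430,299),.1),("screw",(279,218),.045),("pad",(292,234),.079),("c1",(303,197),.012),("c2",(321,269),.012),("c3",(210,294),.012),("c4",(196,222),.012),("tin",(139,205),.1),("rest",(369,205),0.01),("jar",(440,204),.09)]:
    print(nm,onz(K,P,uv,z))
E
```

```text
handle top [ 0.4281 -0.2663  0.118 ]
stand [ 0.4263 -0.2711  0.056 ]
o1 [ 0.4843 -0.3536  0.1   ]
o2 [ 0.4124 -0.361   0.1   ]
o3 [ 0.3666 -0.1904  0.1   ]
o4 [ 0.3428 -0.2686  0.1   ]
screw [0.5629 0.0914 0.045 ]
pad [0.5145 0.0596 0.079 ]
c1 [0.6249 0.025  0.012 ]
c2 [ 0.4297 -0.015   0.012 ]
c3 [0.3735 0.2761 0.012 ]
c4 [0.5645 0.3139 0.012 ]
tin [0.5961 0.4425 0.1   ]
rest [ 0.5981 -0.1525  0.01  ]
jar [ 0.5788 -0.3184  0.09  ]
```

Run:
```python
from h import *
ctrl.goto([0.428,-0.267,0.30],R(np.radians(60))); snap("st"); print(ctrl.read_t())
ctrl.goto([0.54,0.075,0.27],R(np.radians(101))); snap("cl"); print(ctrl.read_t(),ctrl.read_joint_positions())
ctrl.goto([0.54,0.075,0.27],R(np.radians(40))); snap("cl2"); print(ctrl.read_t(),ctrl.read_joint_positions())
a=[cv2.imread(f"pics/{n}.png") for n in("st","cl")]
cv2.imwrite("pics/a.png",cv2.resize(np.hstack(a)[:, :],(800,300)))
```

```text
1.3167
2.7167 [-0.661  15.3267 -5.7008 68.9588 -0.0184 78.4702]
3.7667 [ -0.5819  15.3277  -5.7074  68.9611  -0.0029 139.4114]
```

View pics/st.png

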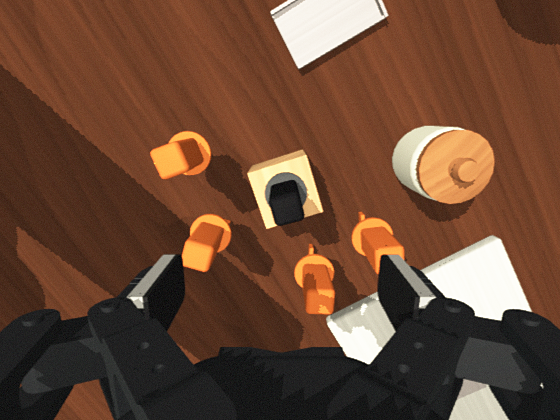

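View pics/cl.png

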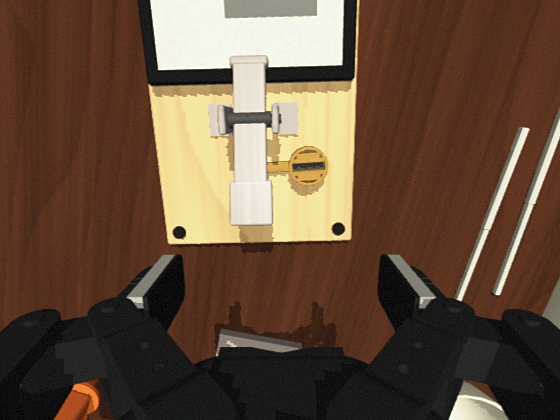

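Wrist shots: the first confirms the black handle at about (287,203) on the stand (248–323, 151–227), surrounded by orange look-alikes. The second shows the lever pad at about (251,203), the brass screw at (308,165) with a dark slot, and the arm pointing left under the lever.

Run:
```python
from h import *
K,P,im=load("st"); K2,P2,c=load("cl"); _,_,c2=load("cl2")
g=(255*(im[145:235,240:330]/255.)**.45).astype(np.uint8)
A=cv2.resize(g,(400,400),interpolation=cv2.INTER_CUBIC)
B=cv2.resize(c[140:230,250-25:335-20],(400,400),interpolation=cv2.INTER_CUBIC)
cv2.imwrite("pics/b.png",np.hstack([A,B]))
cv2.imwrite("pics/c2.png",c2)
# stand contour
hsv=cv2.cvtColor(im,cv2.COLOR_BGR2HSV)
m=cv2.inRange(hsv,(8,40,150),(30,160,255)); m[:140]=0;m[235:]=0;m[:,:240]=0;m[:,330:]=0
cs=max(cv2.findContours(m,0,2)[0],key=cv2.contourArea); r=cv2.minAreaRect(cs);b=cv2.boxPoints(r)
print(r); W=np.array([onz(K,P,p,.056) for p in b]);print(W,W.mean(0));e=np.diff(W,axis=0);print(np.linalg.norm(e,axis=1),np.degrees(np.arctan2(e[:,1],e[:,0])))
# brass
hsv=cv2.cvtColor(c,cv2.COLOR_BGR2HSV)
print(hsv[152,308],hsv[165,308],hsv[180,308],hsv[200,300])
print(onz(K2,P2,(308,165),.045),onz(K2,P2,(251,203),.079))
```

```text
((284.45574951171875, 189.17416381835938), (66.36490631103516, 62.70759963989258), 72.25532531738281)
[[ 0.4079 -0.2323  0.056 ]
 [ 0.4671 -0.2453  0.056 ]
 [ 0.4542 -0.3108  0.056 ]
 [ 0.3915 -0.2981  0.056 ]] [ 0.4302 -0.2716  0.056 ]
[0.0607 0.0667 0.0639] [ -12.4335 -101.1813  168.5569]
[ 18 174 114] [40 15 52] [ 18 167 171] [ 24  87 245]
[0.5608 0.1034 0.045 ] [0.5171 0.0676 0.079 ]
```

View pics/b.png

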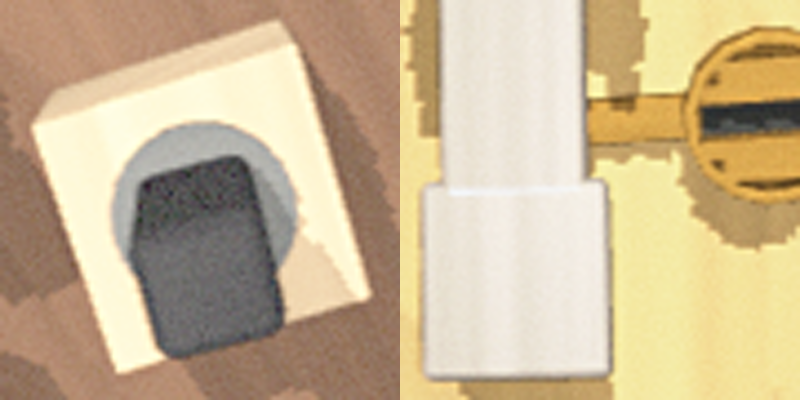

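Run:
```python
from h import *
K,P,im=load("st"); f=lambda p:np.array(p)/4.4444+[240,145]
ang=lambda v:np.degrees(np.arctan2(v[1],v[0]))
T=np.array([onz(K,P,f(p),.118) for p in [(137,245),(266,218),(284,325),(165,357)]]);e=np.roll(T,-1,0)-T
print("top",T.mean(0),np.linalg.norm(e,axis=1),[ang(v)%90 for v in e])
S=np.array([onz(K,P,f(p),.056) for p in [(32,125),(293,45),(370,297),(118,375)]]);e=np.roll(S,-1,0)-S
print("stand",S.mean(0),np.linalg.norm(e,axis=1),[ang(v)%90 for v in e],ang(e[0]))
print("guard",onz(K,P,f((204,213)),.060))
Q=[]
for n in("cl","cl2"):
    K,P,c=load(n); hsv=cv2.cvtColor(c,cv2.COLOR_BGR2HSV)
    u0,v0=map(int,proj(K,P,[.561,.1034,.045]))
    m=cv2.inRange(hsv,(12,140,60),(24,255,255)); M=np.zeros_like(m); cv2.circle(M,(u0,v0),40,255,-1); m&=M
    M2=np.zeros_like(m); cv2.circle(M2,(u0,v0),17,255,-1)
    d=cv2.inRange(hsv,(0,0,0),(180,255,75))&M2
    ds=max(cv2.findContours(d,0,2)[0],key=cv2.contourArea); r=cv2.minAreaRect(ds)
    b=cv2.boxPoints(r); L=[np.linalg.norm(b[1]-b[0]),np.linalg.norm(b[2]-b[1])]
    a,bb=((b[0]+b[3])/2,(b[1]+b[2])/2) if L[0]>L[1] else ((b[0]+b[1])/2,(b[2]+b[3])/2)
    for z in(.04,.045,.05):
        A,B=onz(K,P,a,z),onz(K,P,bb,z); print(n,"slot",z,r,(A+B)/2,np.linalg.norm(A-B),ang(B-A)%180)
    ys,xs=np.nonzero(m); mm=cv2.morphologyEx(m|d,cv2.MORPH_OPEN,cv2.getStructuringElement(2,(19,19)))
    h=max(cv2.findContours(mm,0,2)[0],key=cv2.contourArea);h=cv2.convexHull(h); el=cv2.fitEllipse(h); print("disc",el,onz(K,P,el[0],.045))
    Q.append(ray(K,P,el[0]))
(o1,d1),(o2,d2)=Q; s=np.linalg.lstsq(np.c_[d1,-d2],o2-o1,rcond=None)[0]; print("tri",o1+d1*s[0],o2+d2*s[1])
K,P,c=load("cl"); print("pad",onz(K,P,(248.5,203),.079))
# black board screws/corners direction: lever edges
print("leverdir",ang(onz(K,P,(248.3,182),.073)-onz(K,P,(249,125),.055)))
```

```text
top [ 0.4309 -0.2748  0.118 ] [0.0238 0.0205 0.0227 0.0219] [np.float64(72.08319801091827), np.float64(70.07172525569545), np.float64(75.73280899738873), np.float64(73.08928692543135)]
stand [ 0.4297 -0.2749  0.056 ] [0.0597 0.0599 0.0605 0.061 ] [np.float64(76.96186724472925), np.float64(78.04731843690081), np.float64(77.98395875812244), np.float64(77.3254390513935)] -13.03813275527075
guard [ 0.4304 -0.274   0.06  ]
cl slot 0.04 ((307.5228271484375, 165.3197784423828), (5.272281646728516, 29.353784561157227), 85.91438293457031) [0.5609 0.1024 0.04  ] 0.027221876396121406 14.982673635417054
cl slot 0.045 ((307.5228271484375, 165.3197784423828), (5.272281646728516, 29.353784561157227), 85.91438293457031) [0.5604 0.103  0.045 ] 0.026768241331429996 14.98267363541706
cl slot 0.05 ((307.5228271484375, 165.3197784423828), (5.272281646728516, 29.353784561157227), 85.91438293457031) [0.5599 0.1036 0.05  ] 0.026314606266738476 14.982673635417134Traceback (most recent call last):
  File "<stdin>", line 22, in <module>
ValueError: max() iterable argument is empty
```

View pics/c2.png

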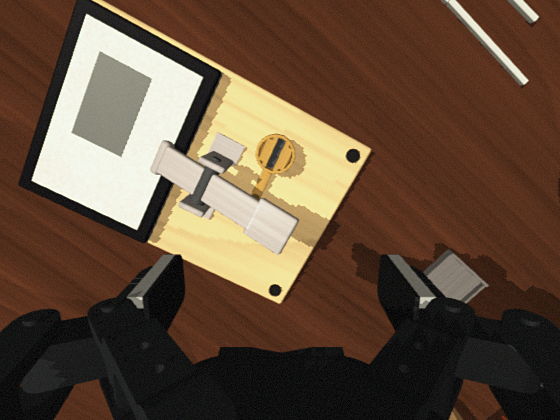

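Third view: screw slot at (275,153), pad at (271,225). Measured driver axis is (0.430,-0.275), where handle top, guard and stand agree, with yaw about -13° mod 90. Slot is at about (0.560,0.103), yaw 15°. Going for the grasp.

Run:
```python
from h import *
y=R(np.radians(77)); p=np.array([.4303,-.2746,.146])
ctrl.move_gripper(.6)
ctrl.goto(p+[0,0,.10],y)
ctrl.move_linear(p,y,v=.12,contact_N=8)
print(ctrl.read_ee_pos(),ctrl.read_force())
ctrl.move_gripper(0,60)
print(ctrl.read_width(),ctrl.read_grasp_force(),ctrl.read_force())
ctrl.move_linear(p+[0,0,.11],v=.1)
print(ctrl.read_width(),ctrl.read_grasp_force(),ctrl.read_force(),ctrl.read_ft_torque(),ctrl.read_ee_pos(),ctrl.read_t())
_,_,w=snap("h1"); K,P,t=snap("h1t","top"); K,P,s=snap("h1s","scene")
u,v=map(int,proj(K,P,[.4303,-.2746,.15]));
B=cv2.resize(s[v-60:v+40,u-50:u+50],(400,400),interpolation=cv2.INTER_CUBIC)
A=cv2.resize(w[200:420,130:430],(400,293))
cv2.imwrite("pics/d.png",np.hstack([np.vstack([A,np.zeros((107,400,3),np.uint8)]),B]))
```

```text
[ 0.4308 -0.2748  0.1466] [-0.7844  0.9955 -0.5598]
0.29565439640903657 59.49102222919464 [-0.421   0.4587  5.457 ]
0.2946779709151899 58.92182528972626 [-0.9343  0.9635 -1.9266] [-0.0357  0.0366 -0.0102] [ 0.43   -0.2743  0.2552] 8.15
```

View pics/d.png

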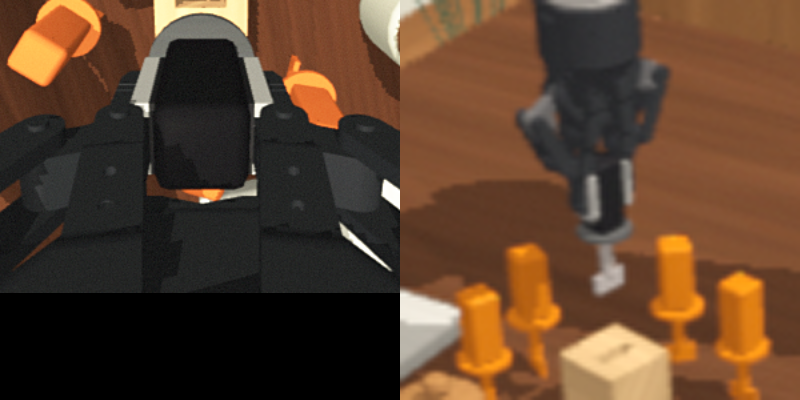

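Driver is held (width matches the 26 mm handle), blade visible and broad along the stand's slot at scene crop (598,360)–(632,345). Next I check the blade direction, the hold offset along the tool's x, and the slot in the second view.

Run:
```python
from h import *
ang=lambda v:np.degrees(np.arctan2(v[1],v[0]))
K,P,s=load("h1s"); u,v=map(int,proj(K,P,[.4303,-.2746,.15])); f=lambda p:np.array(p)/4+[u-50,v-60]
A,B=onz(K,P,f((198,360)),.056),onz(K,P,f((232,345)),.056); print("slot in stand",A,B,(A+B)/2,np.linalg.norm(A-B),ang(B-A))
# tip: bottom edge of blade in scene
zt=.006+.1087
for p in[(195,293),(222,282)]: print("tip corner",onz(K,P,f(p),zt))
print("blade top->", onz(K,P,f((208,288)),zt), "nominal px", (proj(K,P,[.43,-.2743,zt])-[u-50,v-60])*4, "corners if x=-13:",[(proj(K,P,np.array([.43,-.2743,zt])+k*.013*np.array([np.cos(a),np.sin(a),0]))-[u-50,v-60])*4 for a in np.radians([-13,77]) for k in(-1,1)])
K,P,w=load("h1"); C=ctrl.calibration("wrist")["T_tool_cam"]; Tt=P@np.linalg.inv(C)
def tool(X): return (np.linalg.inv(Tt)@[*X,1])[:3]
for r,z in[(278.8,.2267),(341,.2267),(211,.060+.1087)]: print(r,tool(onz(K,P,(281,r),z)))
h=w[195:345,281].mean(1).astype(int); print("profile",h)
K,P,c=load("cl2"); hsv=cv2.cvtColor(c,cv2.COLOR_BGR2HSV)
for n,(u0,v0) in(("cl",(308,165)),("cl2",(275,154))):
    K,P,c=load(n); hsv=cv2.cvtColor(c,cv2.COLOR_BGR2HSV)
    M=np.zeros(c.shape[:2],np.uint8); cv2.circle(M,(u0,v0),16,255,-1)
    d=cv2.inRange(hsv,(0,0,0),(180,110,110))&M; ys,xs=np.nonzero(d)
    if len(xs)==0: print("none");continue
    r=cv2.minAreaRect(np.c_[xs,ys].astype(np.float32)); b=cv2.boxPoints(r)
    a,bb=((b[0]+b[3])/2,(b[1]+b[2])/2) if np.linalg.norm(b[1]-b[0])>np.linalg.norm(b[2]-b[1]) else ((b[0]+b[1])/2,(b[2]+b[3])/2)
    A,B=onz(K,P,a,.045),onz(K,P,bb,.045); print(n,r,(A+B)/2,np.linalg.norm(A-B),ang(B-A)%180)
    m=cv2.inRange(hsv,(12,120,60),(22,255,255)); M[:]=0; cv2.circle(M,(u0,v0),30,255,-1); m=cv2.morphologyEx((m&M)|d,cv2.MORPH_OPEN,cv2.getStructuringElement(2,(17,17)))
    h=cv2.convexHull(max(cv2.findContours(m,0,2)[0],key=cv2.contourArea)); el=cv2.fitEllipse(h); print("disc",el,onz(K,P,el[0],.045))
K,P,c=load("cl"); print("pad",onz(K,P,(248.5,203),.079),"hinge",onz(K,P,(250,119),.052))
K,P,c=load("cl2"); print("pad",onz(K,P,(271,225),.079))
```

```text
slot in stand [ 0.4494 -0.2738  0.056 ] [ 0.4176 -0.2634  0.056 ] [ 0.4335 -0.2686  0.056 ] 0.03345619052593418 161.81140614696633
tip corner [ 0.446  -0.2741  0.1147]
tip corner [ 0.4217 -0.2657  0.1147]
blade top-> [ 0.4347 -0.2698  0.1147] nominal px [206.6957 283.8772] corners if x=-13: [array([219.1538, 277.7218]), array([194.1188, 290.0914]), array([195.4061, 278.1291]), array([218.0794, 289.6733])]
278.8 [0.0149 0.0009 0.0286]
341 [-0.0095  0.0009  0.0285]
211 [0.0219 0.0008 0.0866]
profile [106 110 105 100 105 131 193 184 174 167 163 232 233 234 180  71  81 120
 114 118 112 114 115 122 120 118 121 121 119 117 118 127 128 118  47  12
  21  15  29  25  22  21  15  19  17  13  25  20  19  24  22  27  27  22
  20  15  21  24  22  22  21  19  19  24  17  20  13  19  18  25  16  23
  12  18  14  26  19  22  28  28  23  22  23  26  16  27  29  26  34  36
  33  36  33  35  30  33  36  44  34  37  44  35  41  37  39  32  38  31
  37  35  39  34  38  37  33  31  30  35  36  27  31  35  29  32  33  36
  34  33  35  37  28  36  34  34  37  35  38  36  36  30  30  23  24  30
  17  11  39 110 143 143]
cl ((307.5176086425781, 165.72940063476562), (6.442506313323975, 29.451457977294922), 85.60128784179688) [0.5605 0.1027 0.045 ] 0.02686319986274861 15.299089145306997
disc ((307.87310791015625, 165.34478759765625), (35.82664108276367, 40.49940872192383), 16.76744842529297) [0.5607 0.1031 0.045 ]
cl2 ((275.3421630859375, 153.34432983398438), (7.121007919311523, 29.961261749267578), 24.623563766479492) [0.5643 0.1015 0.045 ] 0.02700412168424022 14.989504789735134
disc ((267.8567199707031, 147.67787170410156), (22.325212478637695, 24.46742057800293), 65.43399047851562) [0.564 0.11  0.045]
pad [0.5151 0.0672 0.079 ] hinge [0.5027 0.1336 0.052 ]
pad [0.5188 0.0676 0.079 ]
```

```bash
cat >> h.py <<'E'
def slot(K,P,c,z=.045):
    u0,v0=map(int,proj(K,P,[.5615,.1025,z])); hsv=cv2.cvtColor(c,cv2.COLOR_BGR2HSV)
    br=cv2.inRange(hsv,(12,140,60),(23,255,255)); M=np.zeros(br.shape,np.uint8); cv2.circle(M,(u0,v0),30,255,-1)
    pts=np.argwhere(cv2.morphologyEx(br&M,cv2.MORPH_OPEN,np.ones((5,5))))[:,::-1]; u0,v0=np.median(pts,0).astype(int)
    M[:]=0; cv2.circle(M,(int(u0),int(v0)),16,255,-1)
    d=cv2.inRange(hsv,(0,0,0),(180,110,110))&M
    d=max(cv2.findContours(d,0,1)[0],key=cv2.contourArea)
    r=cv2.minAreaRect(d); b=cv2.boxPoints(r)
    a,e=((b[0]+b[3])/2,(b[1]+b[2])/2) if np.linalg.norm(b[1]-b[0])>np.linalg.norm(b[2]-b[1]) else ((b[0]+b[1])/2,(b[2]+b[3])/2)
    A,B=onz(K,P,a,z),onz(K,P,e,z); return r,(A+B)/2,np.degrees(np.arctan2(*(B-A)[1::-1]))%180
E
python3 - <<'E'
from h import *
ctrl.move_linear([.43,-.2743,.31],v=.15)
S=np.array([.5615,.1025,.30])
for n,y in(("p1",-75),("p2",105)):
    r=R(np.radians(y)); ctrl.goto(S-.04*r[:,0],r); ctrl.pause(.3); print(y,ctrl.read_joint_positions()[5],ctrl.read_t())
    K,P,c=snap(n); print(slot(K,P,c),P[:3,3])
cv2.imwrite("pics/e.png",np.hstack([load(n)[2][60:260,180:380] for n in("p1","p2")]).repeat(2,0).repeat(2,1))
E
```

```text
-75 -98.71610788459928 11.4833
(((281.0, 141.0), (6.0, 28.0), 90.0), array([0.5632, 0.0994, 0.045 ]), np.float64(14.942273818715336)) [0.5695 0.078  0.3701]
105 73.37647203611832 14.375
(((280.5, 146.5), (5.0, 27.0), 90.0), array([0.5623, 0.102 , 0.045 ]), np.float64(14.991282267090261)) [0.556  0.1286 0.37  ]
```

View pics/e.png

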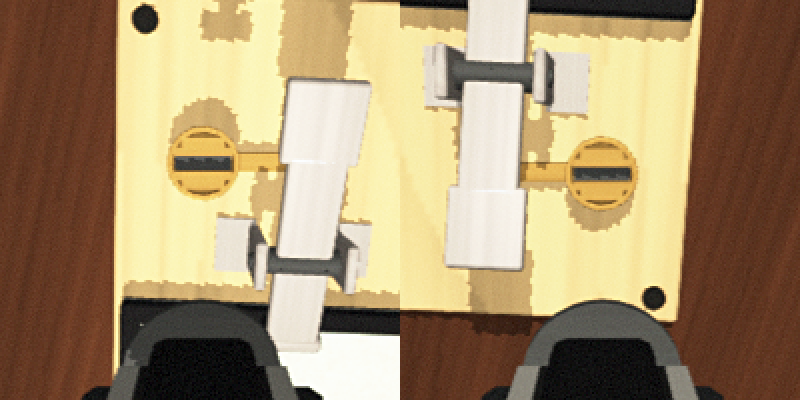

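The pair gives slot centre (0.5628,0.1007), yaw 15.0°. The implied hinge (0.503,0.135) and pad (0.516,0.067) match the direct measurements. Inserting the blade now.

Run:
```python
from h import *
r=R(np.radians(105)); x,y=.5628,.1007
ctrl.move_linear([x,y,.215],r,v=.12); ctrl.pause(.2); f0=ctrl.read_force()
K,P,s=snap("i1","scene"); u,v=map(int,proj(K,P,[x,y,.06]))
cv2.imwrite("pics/i1c.png",cv2.resize(s[v-50:v+30,u-50:u+50],(800,640),interpolation=cv2.INTER_CUBIC)[:600])
c=ctrl.move_linear([x,y,.155],v=.025,contact_N=4)
p=ctrl.read_ee_pos(); print(c,p,"tip z",p[2]-.1406,ctrl.read_force()-f0,ctrl.read_ft_torque(),ctrl.read_t())
```

```text
True [0.5628 0.1007 0.1649] tip z 0.024280449355391587 [-0.9472  0.6595  5.6922] [0.0065 0.1824 0.0357] 17.375
```

View pics/i1c.png

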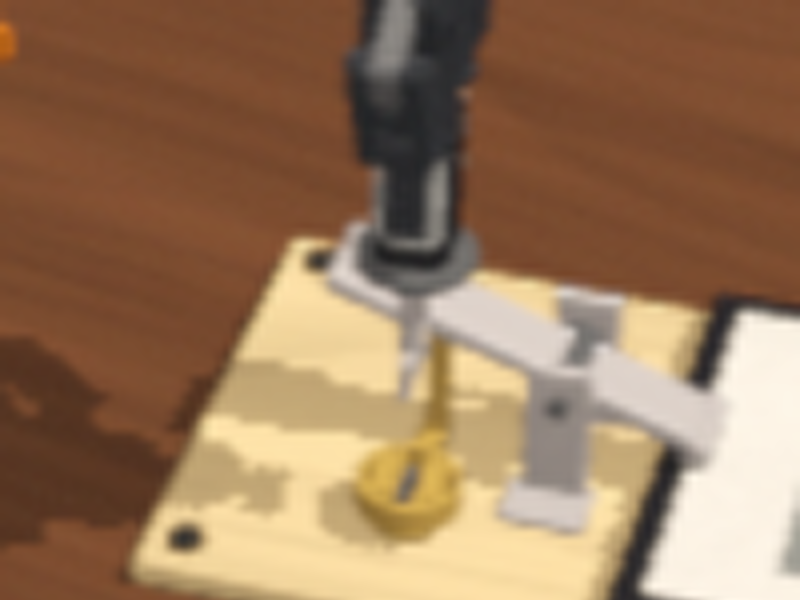

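The scene crop shows the blade lined up with the slot before descent. Contact came at tip z≈0.024. I lift 2 mm and probe sideways to see whether the slot walls bound the blade, which also centres it.

Run:
```python
from h import *
r=R(np.radians(105)); p0=ctrl.read_ee_pos(); p0[2]+=.002
ctrl.move_linear(p0,r,v=.03)
for ax in(0,1):
    e=[]
    for s in(1,-1):
        c=ctrl.move_linear(p0+s*.006*r[:,ax],v=.015,contact_N=3); p=ctrl.read_ee_pos(); e.append((p-p0)@r[:,ax]); print("xy"[ax],s,c,e[-1])
        ctrl.move_linear(p0,v=.04)
    p0=p0+r[:,ax]*np.mean(e); ctrl.move_linear(p0,v=.04)
print(p0,ctrl.read_force(),ctrl.read_ft_torque(),ctrl.read_t())
```

```text
x 1 True 0.0020726436691523077
x -1 True -0.002870918555230885
y 1 True 0.0020106191072097666
y -1 True -0.002406968065397321
[0.5627 0.1003 0.1669] [-0.5783 -0.2317 -2.2016] [-0.016  -0.0536  0.0419] 20.375
```

Blade is in the slot (bounded ±2–3 mm each way) and centred. Turning.

Run:
```python
from h import *
p=np.array([.5627,.1003,.1663])
for y in range(115,196,10):
    ctrl.move_linear(p,R(np.radians(y)),v=.1); T=ctrl.read_ft_torque()
    print(y,T,np.linalg.norm(ctrl.read_force()),ctrl.read_t())
    if y>180 and abs(T[2])>1: break
ctrl.pause(.4)
K,P,w=snap("t1"); K,P,s=snap("t1s","scene"); u,v=map(int,proj(K,P,[.55,.09,.04]))
cv2.imwrite("pics/t1c.png",np.hstack([cv2.resize(s[v-50:v+30,u-45:u+35],(400,400),interpolation=cv2.INTER_CUBIC),cv2.resize(w[:280,100:380],(400,400))]))
```

```text
115 [ 0.0364 -0.035   0.0024] 1.49879435933813 20.7
125 [0.0481 0.0793 0.0068] 1.9185325796970636 21.025
135 [ 0.1085  0.1126 -0.0017] 1.4768057672031956 21.35
145 [0.1361 0.308  0.0134] 2.4147133075689946 21.675
155 [ 0.118   0.4323 -0.0802] 1.8808831400187198 22.0
165 [ 0.1878  0.5649 -0.0077] 2.1515321309755717 22.325
175 [ 0.2346  0.6987 -0.0333] 3.0424823341501543 22.65
185 [ 0.3102  0.8565 -0.0669] 3.5071347894957943 22.975
195 [ 0.31    1.0777 -0.0238] 4.031243620735517 23.3
```

View pics/t1c.png

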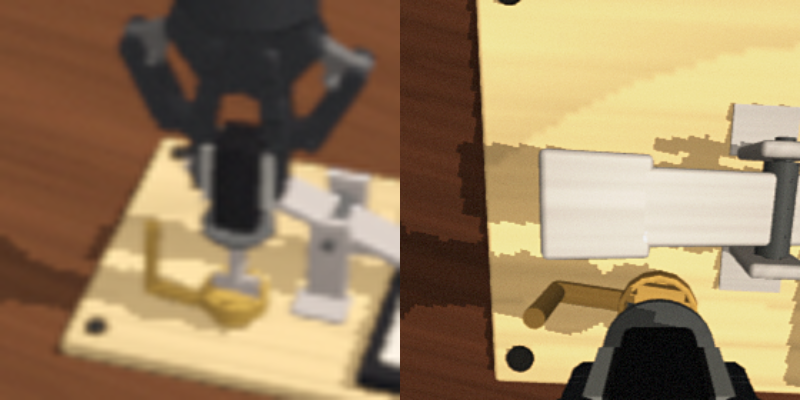

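The picture shows the arm swung to lie beside and parallel to the lever, with the pin clear and the blade seated. I compute its angle, then back off, lift and press the pad.

Run:
```python
from h import *
K,P,w=load("t1"); a,b=[onz(K,P,q,.028) for q in((212,199.5),(268,208))]
d=b-a; th=np.degrees(np.arctan2(d[1],d[0]))-11; print("screw angle ~",th)
p=np.array([.5627,.1003,.1663])
y=195
if th<82:
    y=202; ctrl.move_linear(p,R(np.radians(y)),v=.1); ctrl.pause(.3); print(ctrl.read_ft_torque())
ctrl.move_linear(p,R(np.radians(y-5)),v=.1)
ctrl.move_linear(p+[0,0,.09],v=.1)
r=R(np.radians(101)); g=np.array([.5166,.0648,.25])
ctrl.goto(g,r); ctrl.pause(.2); f0=ctrl.read_force()
K,P,w=snap("u1"); cv2.imwrite("pics/u1c.png",cv2.resize(w[60:340,100:460],(800,600)))
c=ctrl.move_linear([g[0],g[1],.205],v=.03,contact_N=2.5); q=ctrl.read_ee_pos()
print("contact",c,q,"tip z",q[2]-.1406,ctrl.read_force()-f0,ctrl.read_t())
```

```text
screw angle ~ 84.95747224122282
contact True [0.5165 0.0647 0.219 ] tip z 0.0784291696344886 [ 1.1228 -0.6208  4.022 ] 27.6667
```

View pics/u1c.png

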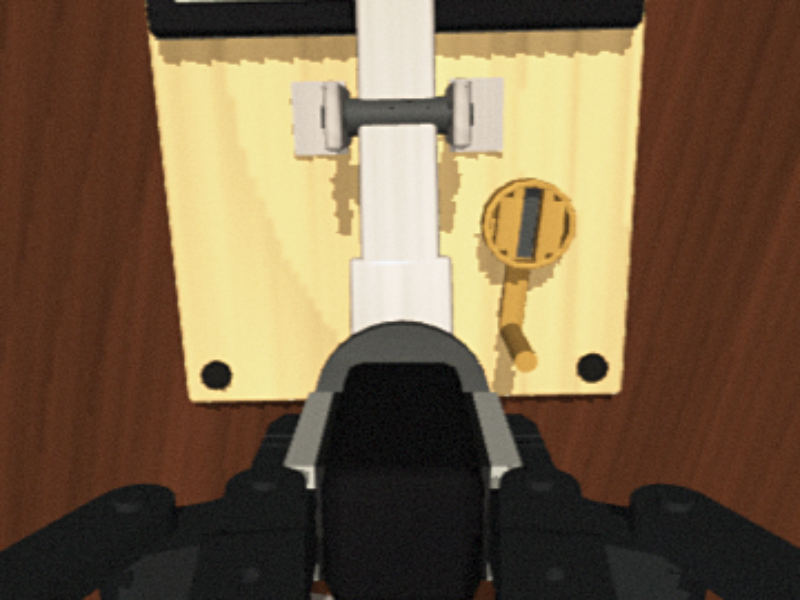

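The picture shows the screw turned about 83–85° (slot at crop (531,222), pin at (525,360), clear of the lever) and the driver above the pad. Contact came at 78 mm, as expected. Pressing to level.

Run:
```python
from h import *
f0=ctrl.read_force(); z=.1966
ctrl.move_linear([.5166,.0648,z],v=.03); ctrl.pause(.5)
q=ctrl.read_ee_pos(); print(q,"tip z",q[2]-.1406,"dF",ctrl.read_force()-f0,ctrl.read_ft_torque(),ctrl.read_grasp_force(),ctrl.read_width(),ctrl.read_t())
K,P,s=snap("f1s","scene"); u,v=map(int,proj(K,P,[.525,.09,.05]))
cv2.imwrite("pics/f1c.png",cv2.resize(s[v-60:v+40,u-50:u+50],(600,600),interpolation=cv2.INTER_CUBIC))
```

```text
[0.517  0.0638 0.197 ] tip z 0.05640144082185031 dF [-1.9252 -5.172   4.8084] [-1.1988 -0.0159 -0.0107] 60.934109687805176 0.2960232081193724 29.0583
```

View pics/f1c.png

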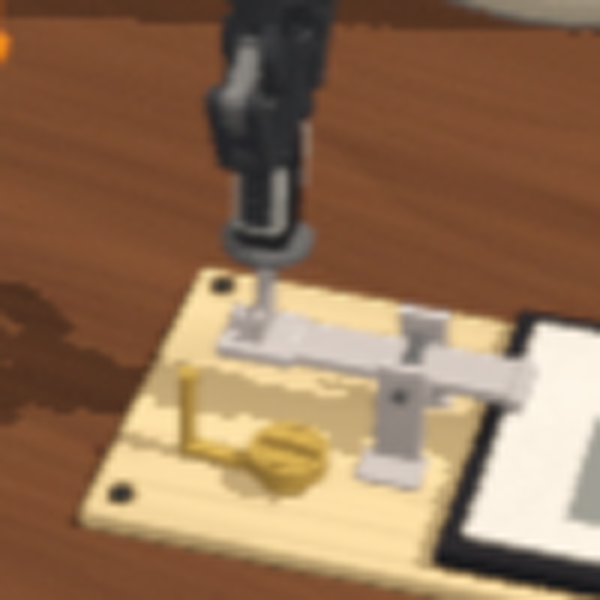

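The lever lies level under the blade, centred on the pad. The push is about 9 N, as expected for level, and the pin is clear. Handing in.

```bash
python3 -c "
from h import *
print(ctrl.finish_job())"
```

```text
the job is handed in; nothing more can be done
None
```

The job is handed in, with no verdict shown: the screw is turned about 85°, its pin is clear of the lever, and the driver's blade is holding the lever level with about 9 N on the pad.

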